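Lock the parts chest in the garage

TASK

Lock the grey parts chest on the bench: swing its standing sprung hasp plate over the staple and, while holding it down, push the locking pin fully home through the staple's eye, so that the hasp stays shut when you let go. The eye does not always stand at the same height, so feel for how far down the hasp must be pressed for the pin to go through. Do not force it, and leave everything else on the bench and on the chest where it is.

Things in the scene. Friction and masses are not known exactly. Their poses are not given: they have to be found in the camera images.
- chest: Grey steel parts chest, fixed to the bench, 260 (x) x 320 (y) x 110 (z) mm. Origin on its underside below the hasp's hinge line (the box reaches from x -125 to +135 mm); x runs towards the back of the chest, y along its length, z up. The hasp is on the front half of its flat top.
- hasp_hinge (a point): Middle of the hasp's hinge axis, 6 mm above the chest's top; axes as the chest's, hinge axis along y. Closed, the steel hasp plate (4 mm thick, its middle level with the axis) runs to 108 mm in front (-x): first a neck, y -30 to +30 mm; from 48 mm on, y -100 to +30 mm. A slot (x -96 to -48, y -9 to +9) lets the staple through.
- hasp (a joint): Hasp angle, rad: 0 flat towards -x (hard stop), about 1.6 upright, 2.1 leaning back. At angle q a point r from the hinge is at x = -r cos q, z = r sin q from it. A spring opens it: left alone it rests at 1.3 to 1.9; 3 to 8 N on press_spot hold it down; let go unlocked, it springs up. The pin fits the eye at an angle that lies between 0.03 and 0.27, different each time. Over 45 N counts as forcing.
- press_spot (a point): Point on the hasp plate's upper face (the face towards +x when it stands), on its bare wide part, 80 mm from the hinge at y = -70 mm, beside the pin's tab: where to press. Turns with the hasp; z is the face's normal. Two lugs (16 mm wide, 17 mm tall) on this face at r = 70 mm, y -12 and +12 mm, guide the pin.
- lock_pin (a joint): Travel of the locking pin along +y, m: 0 withdrawn, 0.030 home, its tab against a lug (hard stop). Starts at 0 to 0.003, slides with 2.5 N of friction, stays where left. A flat-ended 8 mm steel rod captive on the hasp, axis 10 mm above the plate's middle. With the hasp over 0.02 lower or higher than fits, it strikes the staple and stops at 0.005; over 0.22 too high, it misses over the top.
- tab_face (a point): Middle of the -y face of the pin's upright thumb tab (26 mm wide along x, 6 mm thick, 24 mm tall, from 2 mm to 26 mm above the hasp plate's upper face), 70 mm from the hinge, the face to push towards +y; it moves with the pin and the hasp.
- socket: Loose steel socket standing upright on the chest's lid, 32 mm wide, 45 mm tall; origin under its middle. Leave it.
- wrench: Loose 150 mm steel wrench lying on the chest's lid along y; origin under its middle. Leave it.
- spray: Yellow spray can on the bench, 60 mm wide, 190 mm tall; origin under its middle. Leave it.
- jar: Clear jar on the bench, 70 mm wide, 90 mm tall; origin under its middle. Leave it.
- mug: White mug on the bench, 80 mm wide, 90 mm tall; origin under its middle. Leave it.
- screwdriver: Screwdriver lying on the bench, 200 mm long. Leave it.
- bearing: Dark steel bearing, a disc 56 mm wide, 18 mm tall, on the bench. Leave it.
- carton: Cardboard carton on the bench, 120 x 100 x 80 mm. Leave it.
- staple_foot (a point): Point on the chest's deck under the middle of the staple, 67 mm in front (-x) of the hinge, axes as the chest's. The steel staple is an upright eye 30 mm wide (x), 6 mm thick, on two legs; its opening, 18 mm wide and 11 mm tall, faces along y. Its height is not measured: the opening's centre is anywhere from 18 to 34 mm above the deck, its top 11 mm higher.

How it is judged:
On the way, in this order (a step that is already met when the one before it is completed fails the run):
1. the hasp is swung over the staple and held down with the pin still withdrawn (value of joint hasp below 0.36 rad and value of joint lock_pin below 0.012 m), for 0.1 s.
2. the pin is pushed home through the eye of the staple (value of joint hasp below 0.32 rad and value of joint lock_pin above 0.025 m), for 0.2 s.
At the end, for the whole second after the job is handed in: The hasp lies over the staple at rest (angle below 0.32 rad), held down by the pin alone, and the pin is home to within 5 mm of its stop (all of step 2 and velocity of joint hasp between -0.05 and 0.05 rad/s); the robot touches nothing.
It fails at once if the hasp or its pin is forced (more than 45 N) (contact force between any of the fingers, the arm and hasp above 45 N).
It fails at once if a thing on the chest or beside it is knocked or shifted by more than 20 mm (distance of any of socket, wrench, spray, jar, mug, screwdriver, bearing, carton from where it was at the start of the episode above 0.02 m).
It also fails if it takes over 58 s, if anything falls off the work surface, if the arm or the gripper's body presses on something with over 40 N, if the wrist force passes 120 N, or if a joint passes its speed limit or range.

ROBOT

A 6-joint arm with a two-finger parallel gripper is mounted at the origin on the work surface. World frame = base frame: x ahead of the robot, y to its left, z up, the work surface at z = 0. Lengths are in m, angles in rad, forces in N, time in s.
With the tool pointing down it reaches from about 0.4 to 0.925 m from the base axis. Payload 12.5 kg.
Tool frame: the origin (TCP) lies between the finger pads; the fingertips stand 19 mm ahead of it and the grasp point (between the pads) is the TCP; z points along the fingers, y is the line along which they close (so a half turn about z gives the same grasp; the last joint's range is limited). The gripper opens to 95 mm and grips with 3 to 60 N. Pads are 20 mm wide; open, the fingers measure 119 mm over their backs; the gripper's body (75 mm by 180 mm) begins 59 mm behind the grasp point.
Start: joints at [-1.217, 0.491, 1.559, -0, 1.092, -0.106], TCP at [0.277, -0.56, 0.234] pointing down, gripper open.
Joint ranges: [-3.1, 3.1], [-0.84, 2.19], [0.05, 2.79], [-1.13, 4.28], [0.06, 2.93], [-2.69, 2.69]. Speed limits (rad/s): [2.22, 2.22, 2.79, 3.14, 3.14, 3.14].

INTERFACE

Orientations are given as a unit quaternion [w, x, y, z].
In Python, from plant import ctrl, camera, camera_params, order gives the robot as it stands.
- The arm moves only by the tool apply_moves, never from a script. Its argument "steps" is a list of rows, each a list of 3 entries, a list of its own where there are three numbers: the shift along the world's x, y, z in units of 25 mm (1.0 is 25 mm), then the turn, a rotation vector about the world's x, y, z in units of 10 degrees (1.0 is 10 degrees), then the finger opening in mm, from 0 to 95.1. A call has 1 to 10 rows; each row is the pose to reach, as a shift and turn from the pose commanded when the call began; what a row does not reach only later rows make up. A row lasts 1/8 s, in which the tool goes at most 62.5 mm and 10.7 degrees, less where a joint would pass 70% of its speed; a pose out of reach is approached as far as the arm can. A call with a gripper value outside its range is refused whole. The fingers move at their own pace and stop on an object; "newtons" is the grip in N (left out, the last holds). Time passes only in rows, so rows that repeat a pose let the fingers close. It gives the time, the measured TCP pose, the force, the opening and the grip force at its end, in the units of the state.
- ctrl.get_state(): the state, without advancing time (a new reading comes with each control period).
- camera(name): name is "scene" or "top"; returns the picture (384x512x3 uint8, red, green, blue); there is no depth.
- camera_params(name): a dict with "fx", "fy", "cx", "cy" (pixels), "R" (3x3) and "t" (3): a world point X has camera coordinates R X + t. Camera axes: x right, y down, z forward; pixel columns grow to the right and rows downward; lengths in m; the calibration is good to about 2 mm. A picture is of the moment at which its call begins. camera_params takes no time and is no camera call.
- order.hand_in(): hands the job in; it is judged then, once.
The state is a dict: "time": time; "q": joint angles; "qvel": joint speeds; "joint_efforts": joint torques, N m; "eef_pos": TCP position; "orientation": TCP orientation; "ft_force": force on the tool from outside, world axes, zero at the start; "wrist_torque": the same for the moment, N m; "grip_width": opening from 0.0 (shut) to 1.0 (fully open); "grip_force": force on a finger pad.
Only numpy, scipy, OpenCV 4.12 (cv2) and the standard library are available. Lean on these libraries where they do the work, as an engineer would, in place of code of your own. Each camera call takes 0.05 s, during which the arm holds its last target. There are 200 camera calls.

## Working session

There is one attempt and no reset: what is moved stays moved. The work goes in short steps, Python scripts to look and compute and a tool call to move; the robot and the scene stay as the last step left them, time stands still between calls to the robot, and variables do not carry over. Pictures are saved under pics/ and viewed, at most 10 in all, crops included, and the job is handed in when it is done.

Besides the shell and the picture viewer there is one more tool, called after "Call:" as name(argument=value, ...) on one line, values as JSON. apply_moves: Moves the arm, as the interface text tells. Its arguments: {"type":"object","properties":{"steps":{"type":"array","items":{"type":"array"}},"newtons":{"type":"number"}},"required":["steps"]}

```bash
mkdir -p pics; ls; python3 - <<'E'
from plant import ctrl,camera,camera_params
import cv2,numpy as np
for n in ("scene","top"):
    im=camera(n); cv2.imwrite(f"pics/{n}0.png",im[:,:,::-1]); 
    cv2.imwrite(f"pics/{n}0v.png",cv2.resize(im[:,:,::-1],(800,600),interpolation=cv2.INTER_CUBIC))
    p=camera_params(n); R=np.array(p["R"]);print(n,p["fx"],p["cx"],p["cy"],R.round(3).tolist(),(-R.T@np.array(p["t"])).round(3))
s=ctrl.get_state();print(s)
E
```

```text
pics
scene 440.2912959868074 248.3509456897778 191.68171720396666 [[-0.813, 0.582, 0.009], [0.484, 0.685, -0.545], [-0.323, -0.438, -0.839]] [0.994 0.564 1.176]
top 440.4802531647582 251.82749731480288 183.9537896716472 [[0.016, -1.0, 0.007], [-0.995, -0.017, -0.103], [0.103, -0.005, -0.995]] [4.40e-01 1.00e-03 1.44e+00]
{'time': 0.1, 'q': array([-1.21661140e+00,  4.91471159e-01,  1.55937809e+00, -2.37847170e-05,
        1.09167851e+00, -1.05623495e-01]), 'qvel': array([ 0.00044531, -0.00071504, -0.00169675,  0.00032337,  0.00231516,
        0.00013625]), 'joint_efforts': array([ 1.76453545e-03, -6.13622904e+01, -2.58606470e+01,  6.93709427e-02,
        4.70163755e-02, -6.29540136e-05]), 'eef_pos': array([ 0.27729738, -0.55990822,  0.23314123]), 'orientation': array([-4.62637688e-04,  9.73686872e-01,  2.27889573e-01, -6.84275569e-05]), 'ft_force': array([ 1.00164462,  0.51788026, -0.17633043]), 'wrist_torque': array([ 0.02783669,  0.05102352, -0.00383868]), 'grip_force': 0.0, 'grip_width': 0.9997462633184687}
```

View pics/scene0v.png

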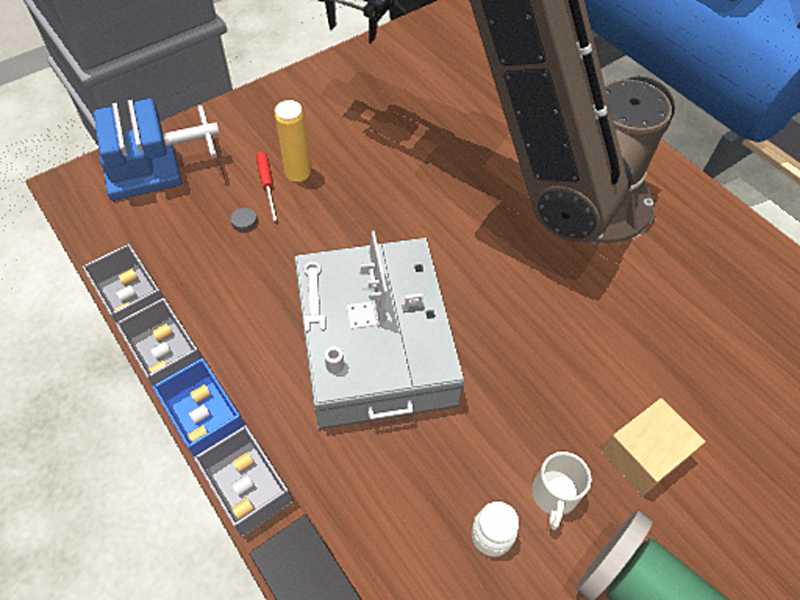

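View pics/top0v.png

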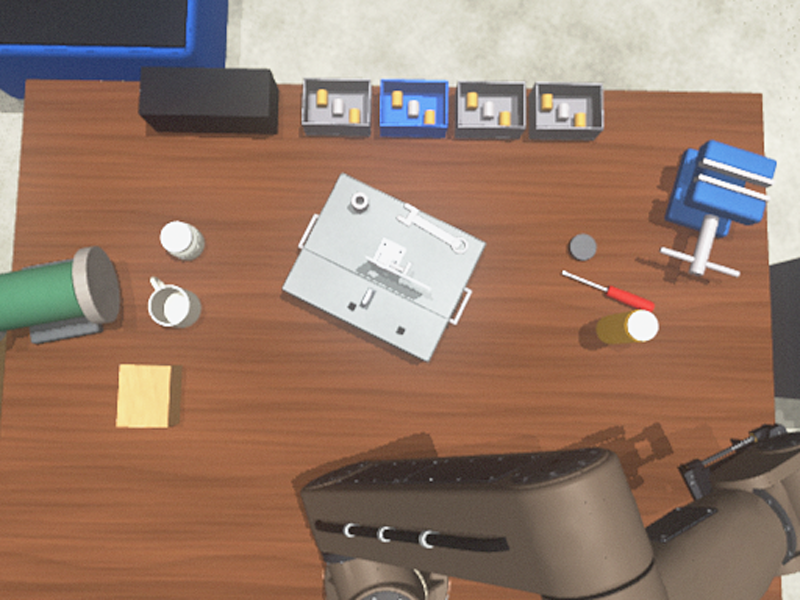

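The two views show the chest lid: in the enlarged top view its corners are at about (343,174), (485,242), (430,361) and (283,291), with the staple near (367,296). The hasp stands near (390,270). Chest +x runs up and to the right in the image. I'll get the lid's geometry from both views and take close crops.

```bash
cat > h.py <<'E'
import numpy as np,cv2
from plant import camera,camera_params
def PM(n):
    p=camera_params(n);K=np.array([[p["fx"],0,p["cx"]],[0,p["fy"],p["cy"]],[0,0,1]])
    return K@np.c_[np.array(p["R"]),np.array(p["t"])]
def tri(a,b):
    X=cv2.triangulatePoints(PM("scene"),PM("top"),np.array(a,float).reshape(-1,2).T,np.array(b,float).reshape(-1,2).T);return (X[:3]/X[3]).T
def onz(n,uv,z):
    P=PM(n);H=np.c_[P[:,0],P[:,1],P[:,2]*z+P[:,3]];return cv2.perspectiveTransform(np.array(uv,float).reshape(-1,1,2),np.linalg.inv(H))[:,0]
def proj(n,X):
    X=np.atleast_2d(X);u=PM(n)@np.c_[X,np.ones(len(X))].T;return (u[:2]/u[2]).T
E
python3 - <<'E'
from h import *
c={}
for n,e in (("scene",[(295,255),(428,239),(463,376),(316,404)]),("top",[(485,242),(430,361),(283,291),(343,174)])):
    im=cv2.imread(f"pics/{n}0.png")
    g=cv2.cvtColor(im,cv2.COLOR_BGR2GRAY)
    p=(np.array(e,np.float32)/1.5625).reshape(-1,1,2)
    c[n]=cv2.cornerSubPix(g,p.copy(),(4,4),(-1,-1),(3,50,.01))[:,0]; print(n,(c[n]-p[:,0]).round(1).tolist())
X=tri(c["scene"],c["top"]);print(X.round(4))
print(np.linalg.norm(X-np.roll(X,-1,0),axis=1))
print(onz("top",c["top"],.11).round(4)); print(onz("scene",c["scene"],.11).round(4))
im=cv2.imread("pics/scene0.png");cv2.imwrite("pics/c1.png",cv2.resize(im[140:240,200:300],None,fx=6,fy=6,interpolation=cv2.INTER_CUBIC))
im=cv2.imread("pics/top0.png");cv2.imwrite("pics/c2.png",cv2.resize(im[130:230,200:300],None,fx=6,fy=6,interpolation=cv2.INTER_CUBIC))
E
```

```text
scene [[-0.6000000238418579, 0.6000000238418579], [-1.7999999523162842, -1.2000000476837158], [-0.20000000298023224, 1.2000000476837158], [-1.5, 0.20000000298023224]]
top [[-0.10000000149011612, 0.5], [-2.0, -0.30000001192092896], [-0.8999999761581421, -1.899999976158142], [-0.800000011920929, -1.0]]
[[ 0.67   -0.1843  0.1022]
 [ 0.437  -0.072   0.1071]
 [ 0.5722  0.2116  0.1105]
 [ 0.806   0.1012  0.1019]]
[0.2586978  0.31421956 0.25872998 0.31622019]
[[ 0.6681 -0.1827]
 [ 0.4369 -0.0718]
 [ 0.5723  0.2116]
 [ 0.8038  0.1006]]
[[ 0.6729 -0.1794]
 [ 0.4386 -0.0704]
 [ 0.5719  0.2115]
 [ 0.8075  0.1046]]
```

View pics/c1.png

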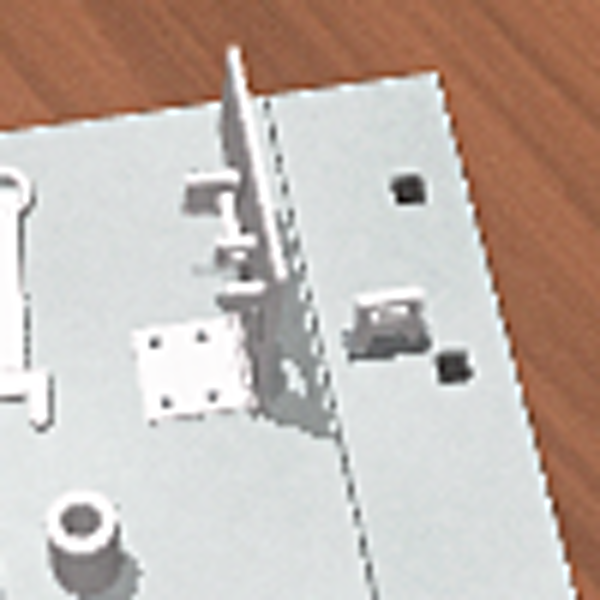

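View pics/c2.png

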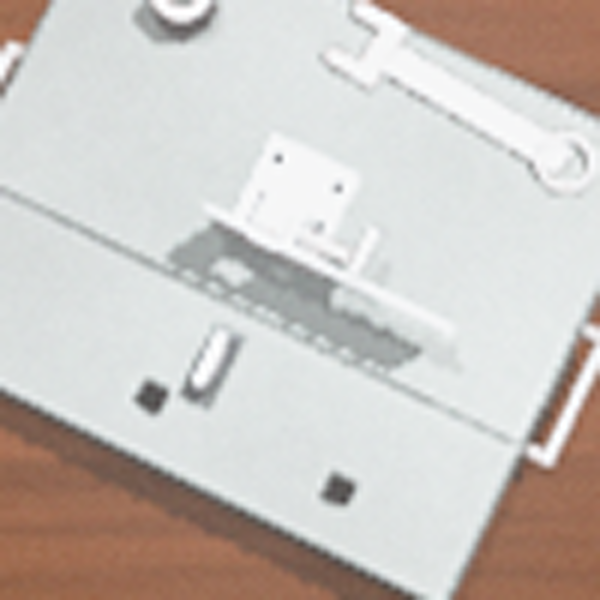

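Crop 1 (scene) shows the staple's top bar at about crop (390,297) and the tab at (210,190). Crop 2 (top) shows the staple's top bar from (222,332) to (200,390) and the tab's outer end at (372,232). The hasp's top edge runs from (207,208) to (455,330). Next I'll put all of these in chest axes.

```bash
cat >> h.py <<'E'
C=np.array([[.670,-.1815],[.4377,-.0712],[.572,.2116],[.8055,.1026]])  # lid corners: back-right, front-right, front-left, back-left
ex=(C[0]-C[1])+(C[3]-C[2]); ey=(C[2]-C[1])+(C[3]-C[0])
ax=np.arctan2(ex[1],ex[0]); ay=np.arctan2(ey[1],ey[0])-np.pi/2; yaw=(ax+ay)/2
EX=np.array([np.cos(yaw),np.sin(yaw)]);EY=np.array([-EX[1],EX[0]])
O=C.mean(0)-.005*EX
def toch(X): X=np.atleast_2d(X);d=X[:,:2]-O;return np.c_[d@EX,d@EY,X[:,2:]-.116]
def tow(c): c=np.atleast_2d(c);return np.c_[O+c[:,:1]*EX+c[:,1:2]*EY,c[:,2]+.116]
E
python3 - <<'E'
from h import *
print(ax,ay,yaw,O)
s=lambda u,v:(200+u/6-.42,140+v/6-.42)
t=lambda u,v:(200+u/6-.42,130+v/6-.42)
print("staple",toch(tri([s(390,297)],[t(211,360)])).round(4))
z=lambda h,p:toch(np.c_[onz("top",[t(*p)],h),[[h]]]).round(4)
print("black",z(.11,(152,397)),z(.11,(338,489)))
print("hasp top ends",toch(tri([s(233,50),s(283,275)],[t(455,330),t(207,208)])).round(4))
print("tab outer end",toch(tri([s(212,178)],[t(372,232)])).round(4), z(.199,(372,232)))
print("staple by proj")
for h in (.023,.031,.039): print(h,proj("scene",tow([[-.067,0,h]])),proj("top",tow([[-.067,0,h]])),s(390,297),t(211,360))
E
```

```text
-0.4400183297383555 -0.4442000753491413 -0.4421092025437484 [0.61678074 0.01751423]
staple [[-0.067  -0.0014  0.0315]]
black [[-0.0943  0.0195 -0.006 ]] [[-0.0944 -0.0851 -0.006 ]]
hasp top ends [[-0.0098 -0.1015  0.104 ]
 [-0.01    0.027   0.1065]]
tab outer end [[ 0.0133 -0.0451  0.0869]] [[ 0.018  -0.0462  0.083 ]]
staple by proj
0.023 [[264.5283371  191.13838798]] [[234.39232144 189.664915  ]] (264.58, 189.08) (234.74666666666667, 189.58)
0.031 [[264.64272128 189.57764319]] [[234.30338954 189.42081515]] (264.58, 189.08) (234.74666666666667, 189.58)
0.039 [[264.7583587  187.99979824]] [[234.21336034 189.17370344]] (264.58, 189.08) (234.74666666666667, 189.58)
```

Everything agrees with the text: the chest yaw is -25.3°, the hasp is at about 1.48 rad, and the staple's top is 38–40 mm above the deck. That puts the fit angle at roughly 0.17. Now I'll plan the sweep in move units.

```bash
cat >> h.py <<'E'
from plant import ctrl
def st():
    s=ctrl.get_state(); f=s["ft_force"]; e=s["eef_pos"]
    return s["time"],toch([e-[0,0,.019]])[0].round(4),np.array([f[:2]@EX,f[:2]@EY,f[2]]).round(2)
def shift(c,start=None):
    e=ctrl.get_state()["eef_pos"] if start is None else start
    return ((tow(c)+[0,0,.019]-e)/.025).round(2)
E
python3 - <<'E'
from h import *
print(onz("top",[(605/1.5625,330/1.5625)],.0),st())
print(shift([[.075,-.075,.17],[.075,-.075,.085]]).tolist(), "EX,EY/unit",EX/.025*.01,EY/.025*.01)
E
```

```text
[[ 0.50622419 -0.45025827]] (0.1, array([-0.0598, -0.6672,  0.0981]), array([ 0.68,  0.9 , -0.18]))
[[15.01, 19.1, 2.87], [15.01, 19.1, -0.53]] EX,EY/unit [ 0.3615405  -0.17113873] [0.17113873 0.3615405 ]
```

Call:
apply_moves(steps=[[[0, 0, 2], [0, 0, 0], 0], [[1.5, 1.9, 3], [0, 0, 0.4], 0], [[3, 3.8, 3], [0, 0, 0.9], 0], [[4.5, 5.7, 3], [0, 0, 1.4], 0], [[6, 7.6, 3], [0, 0, 1.9], 0], [[7.5, 9.5, 3], [0, 0, 2.4], 0], [[9, 11.4, 3], [0, 0, 2.9], 0], [[10.5, 13.3, 3], [0, 0, 3.4], 0], [[12, 15.3, 3], [0, 0, 3.84], 0], [[13.5, 17.2, 3], [0, 0, 3.84], 0]], newtons=40)

```text
time: 1.35
eef_pos: [0.6158, -0.1282, 0.3085]
orientation: [-0.0, 0.844, 0.536, -0.0]
ft_force: [0.5, -0.7, -0.2]
grip_width: 0.023
grip_force: 0.0
```

```bash
python3 - <<'E'
from h import *
print(st(),ctrl.get_state()["orientation"],ctrl.get_state()["grip_width"])
print(shift([[.075,-.075,.17],[.075,-.075,.085]]).tolist())
E
```

```text
(1.35, array([ 0.0615, -0.1321,  0.1735]), array([ 0.72, -0.45, -0.19])) [-9.89301817e-05  8.44249926e-01  5.35949657e-01 -1.33555056e-04] 0.023373035276447993
[[1.47, 1.83, -0.14], [1.47, 1.83, -3.54]]
```

Call:
apply_moves(steps=[[[1.5, 1.9, -0.1], [0, 0, 0], 0], [[1.5, 1.9, -1], [0, 0, 0], 0], [[1.5, 1.9, -2.2], [0, 0, 0], 0], [[1.5, 1.9, -3.4], [0, 0, 0], 0], [[1.5, 1.9, -3.5], [0, 0, 0], 0]])

```text
time: 1.98
eef_pos: [0.6516, -0.0824, 0.219]
orientation: [-0.001, 0.845, 0.535, -0.001]
ft_force: [-0.1, -0.1, -0.4]
grip_width: 0.005
grip_force: 0.0
```

```bash
python3 - <<'E'
from h import *
print(st(),ctrl.get_state()["grip_width"])
for n in ("scene","top"):
    im=camera(n)[:,:,::-1]; u=proj(n,tow([[0,0,.05]]))[0].astype(int)
    cv2.imwrite(f"pics/{n}1.png",cv2.resize(im[u[1]-55:u[1]+55,u[0]-70:u[0]+70],None,fx=5,fy=5,interpolation=cv2.INTER_CUBIC))
E
```

```text
(1.975, array([ 0.0742, -0.0754,  0.084 ]), array([-0.01, -0.16, -0.35])) 0.005087000530799576
```

View pics/scene1.png

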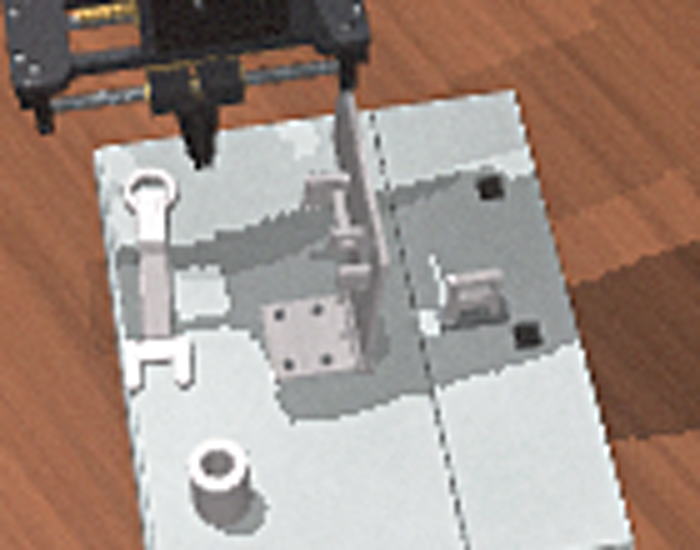

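The scene crop shows the shut finger (205,160) behind the standing plate (360,200), with the body clear above it. Next I'll compute the arc.

```bash
python3 - <<'E'
from h import *
q=np.array([1.6,1.48,1.35,1.2,1.05,.9,.75,.6,.5,.42,.36,.32])
c=np.c_[-.088*np.cos(q)+.002*np.sin(q)+.008,q*0-.075,.088*np.sin(q)+.002*np.cos(q)]
for a,b in zip(q,((tow(c)-tow([[.075,-.075,.085]]))/.025).round(2).tolist()): print(a,b)
E
```

```text
1.6 [-2.26, 1.07, 0.12]
1.48 [-2.64, 1.25, 0.11]
1.35 [-3.05, 1.44, 0.05]
1.2 [-3.51, 1.66, -0.09]
1.05 [-3.94, 1.87, -0.31]
0.9 [-4.34, 2.06, -0.59]
0.75 [-4.7, 2.23, -0.94]
0.6 [-5.01, 2.37, -1.35]
0.5 [-5.18, 2.45, -1.64]
0.42 [-5.3, 2.51, -1.89]
0.36 [-5.37, 2.54, -2.09]
0.32 [-5.42, 2.57, -2.22]
```

Call:
apply_moves(steps=[[[-0.8, 0.4, 0.1], [0, 0, 0], 0], [[-1.6, 0.75, 0.1], [0, 0, 0], 0], [[-2.2, 1.05, 0.1], [0, 0, 0], 0], [[-2.65, 1.25, 0.1], [0, 0, 0], 0], [[-3.05, 1.45, 0.05], [0, 0, 0], 0], [[-3.5, 1.65, -0.1], [0, 0, 0], 0], [[-3.5, 1.65, -0.1], [0, 0, 0], 0]])

```text
time: 2.95
eef_pos: [0.5641, -0.041, 0.2185]
orientation: [-0.0, 0.845, 0.536, -0.0]
ft_force: [0.3, -0.0, 0.4]
grip_width: 0.003
grip_force: 0.0
```

```bash
python3 - <<'E'
from h import *
print(st())
E
```

```text
(2.95, array([-0.0226, -0.0754,  0.0835]), array([0.32, 0.1 , 0.44]))
```

Call:
apply_moves(steps=[[[-0.45, 0.2, -0.2], [0, 0, 0], 0], [[-0.85, 0.4, -0.5], [0, 0, 0], 0], [[-1.2, 0.55, -0.85], [0, 0, 0], 0], [[-1.5, 0.7, -1.25], [0, 0, 0], 0], [[-1.7, 0.8, -1.55], [0, 0, 0], 0], [[-1.8, 0.85, -1.8], [0, 0, 0], 0], [[-1.8, 0.85, -1.8], [0, 0, 0], 0]])

```text
time: 3.82
eef_pos: [0.5192, -0.0199, 0.173]
orientation: [-0.001, 0.845, 0.535, -0.001]
ft_force: [-0.6, -1.0, 3.3]
grip_width: 0.008
grip_force: 1.0
```

```bash
python3 - <<'E'
from h import *
print(st())
for n in ("scene","top"):
    im=camera(n)[:,:,::-1]; u=proj(n,tow([[-.03,0,.03]]))[0].astype(int)
    cv2.imwrite(f"pics/{n}2.png",cv2.resize(im[u[1]-55:u[1]+55,u[0]-70:u[0]+70],None,fx=5,fy=5,interpolation=cv2.INTER_CUBIC))
E
```

```text
(3.825, array([-0.0722, -0.0756,  0.038 ]), array([-0.12, -1.16,  3.31]))
```

View pics/scene2.png

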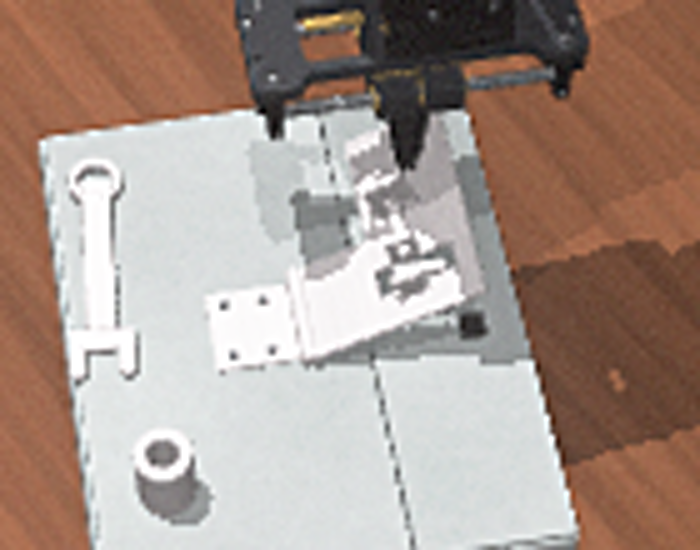

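Call:
apply_moves(steps=[[[-0.05, 0.02, -0.25], [0, 0, 0], 0], [[-0.1, 0.05, -0.5], [0, 0, 0], 0], [[-0.14, 0.07, -0.75], [0, 0, 0], 0], [[-0.14, 0.07, -0.95], [0, 0, 0], 0], [[-0.14, 0.07, -1.05], [0, 0, 0], 0], [[-0.14, 0.07, -1.05], [0, 0, 0], 0], [[-0.14, 0.07, -1.05], [0, 0, 0], 0]])

```text
time: 4.8
eef_pos: [0.5162, -0.0183, 0.1474]
orientation: [-0.0, 0.845, 0.535, -0.0]
ft_force: [-1.8, 0.8, 3.8]
grip_width: 0.005
grip_force: 1.7
```

```bash
python3 - <<'E'
from h import *
print(st())
E
```

```text
(4.8, array([-0.0756, -0.0754,  0.0124]), array([-2.  , -0.01,  3.78]))
```

Call:
apply_moves(steps=[[[0.06, 0.13, 0], [0, 0, 0], 0], [[0.12, 0.25, 0], [0, 0, 0], 0], [[0.18, 0.38, 0], [0, 0, 0], 0], [[0.24, 0.51, 0], [0, 0, 0], 0], [[0.24, 0.51, 0], [0, 0, 0], 0], [[0.24, 0.51, 0], [0, 0, 0], 0]])

```text
time: 5.55
eef_pos: [0.5227, -0.0054, 0.1475]
orientation: [0.0, 0.845, 0.535, 0.0]
ft_force: [1.6, 0.1, 4.2]
grip_width: 0.004
grip_force: 2.3
```

```bash
python3 - <<'E'
from h import *
print(st())
E
```

```text
(5.55, array([-0.0753, -0.061 ,  0.0125]), array([1.44, 0.75, 4.19]))
```

Call:
apply_moves(steps=[[[0.03, 0.07, 0], [0, 0, 0], 0], [[0.05, 0.11, 0], [0, 0, 0], 0], [[0.07, 0.14, 0], [0, 0, 0], 0], [[0.07, 0.14, 0], [0, 0, 0], 0]])

```text
time: 6.05
eef_pos: [0.5239, -0.0027, 0.1475]
orientation: [0.0, 0.845, 0.535, -0.0]
ft_force: [-1.3, -6.2, 6.3]
grip_width: 0.004
grip_force: 4.5
```

```bash
python3 - <<'E'
from h import *
print(st())
E
```

```text
(6.05, array([-0.0753, -0.058 ,  0.0125]), array([ 1.48, -6.15,  6.32]))
```

Call:
apply_moves(steps=[[[0.02, 0.04, 0], [0, 0, 0], 0], [[0.035, 0.07, 0], [0, 0, 0], 0], [[0.035, 0.07, 0], [0, 0, 0], 0]])

```text
time: 6.42
eef_pos: [0.5242, -0.002, 0.1475]
orientation: [0.001, 0.844, 0.536, -0.001]
ft_force: [-5.9, -17.2, 8.4]
grip_width: 0.006
grip_force: 9.7
```

Call:
apply_moves(steps=[[[0.02, 0.04, 0], [0, 0, 0], 0], [[0.035, 0.07, 0], [0, 0, 0], 0], [[0.035, 0.07, 0], [0, 0, 0], 0]])

```text
time: 6.8
eef_pos: [0.5244, -0.0014, 0.1474]
orientation: [0.001, 0.844, 0.536, -0.003]
ft_force: [-10.0, -28.1, 9.5]
grip_width: 0.003
grip_force: 15.1
```

```bash
python3 - <<'E'
from h import *
print(st())
E
```

```text
(6.8, array([-0.0753, -0.0566,  0.0124]), array([  2.97, -29.71,   9.52]))
```

Call:
apply_moves(steps=[[[-0.06, -0.13, 0], [0, 0, 0], 0], [[-0.06, -0.13, 0.08], [0, 0, 0], 0], [[-0.06, -0.13, 0.08], [0, 0, 0], 0], [[-0.04, -0.09, 0.08], [0, 0, 0], 0], [[-0.02, -0.05, 0.08], [0, 0, 0], 0], [[-0.02, -0.05, 0.08], [0, 0, 0], 0]])

```text
time: 7.55
eef_pos: [0.5254, -0.0001, 0.1496]
orientation: [0.0, 0.844, 0.536, -0.0]
ft_force: [-0.9, -6.4, 5.6]
grip_width: 0.005
grip_force: 3.4
```

```bash
python3 - <<'E'
from h import *
print(st())
E
```

```text
(7.55, array([-0.0751, -0.055 ,  0.0146]), array([ 1.9 , -6.23,  5.62]))
```

The pin moved past the block at low force, so I'll keep pushing at this height.

Call:
apply_moves(steps=[[[0.02, 0.05, 0], [0, 0, 0], 0], [[0.04, 0.09, 0], [0, 0, 0], 0], [[0.06, 0.13, 0], [0, 0, 0], 0], [[0.06, 0.13, 0], [0, 0, 0], 0]])

```text
time: 8.05
eef_pos: [0.5269, 0.0031, 0.1497]
orientation: [0.0, 0.844, 0.536, -0.0]
ft_force: [-1.6, -6.8, 5.8]
grip_width: 0.006
grip_force: 4.0
```

```bash
python3 - <<'E'
from h import *
print(st())
E
```

```text
(8.05, array([-0.075 , -0.0515,  0.0147]), array([ 1.42, -6.82,  5.8 ]))
```

Call:
apply_moves(steps=[[[0.04, 0.07, 0], [0, 0, 0], 0], [[0.07, 0.14, 0], [0, 0, 0], 0], [[0.1, 0.22, 0], [0, 0, 0], 0], [[0.14, 0.29, 0], [0, 0, 0], 0], [[0.17, 0.36, 0], [0, 0, 0], 0], [[0.21, 0.43, 0], [0, 0, 0], 0], [[0.24, 0.5, 0], [0, 0, 0], 0], [[0.24, 0.5, 0], [0, 0, 0], 0]])

```text
time: 9.05
eef_pos: [0.5329, 0.0156, 0.1497]
orientation: [0.0, 0.844, 0.536, -0.0]
ft_force: [-1.7, -6.4, 5.8]
grip_width: 0.005
grip_force: 3.8
```

```bash
python3 - <<'E'
from h import *
print(st())
E
```

```text
(9.05, array([-0.075 , -0.0376,  0.0147]), array([ 1.24, -6.55,  5.8 ]))
```

Call:
apply_moves(steps=[[[0.02, 0.05, 0], [0, 0, 0], 0], [[0.04, 0.09, 0], [0, 0, 0], 0], [[0.05, 0.11, 0], [0, 0, 0], 0], [[0.05, 0.11, 0], [0, 0, 0], 0]])

```text
time: 9.55
eef_pos: [0.5341, 0.0182, 0.1497]
orientation: [0.0, 0.844, 0.536, -0.0]
ft_force: [-1.4, -9.1, 8.2]
grip_width: 0.008
grip_force: 4.7
```

```bash
python3 - <<'E'
from h import *
print(st())
E
```

```text
(9.55, array([-0.075 , -0.0348,  0.0147]), array([ 2.62, -8.84,  8.25]))
```

Nearly home, so I'll go on in small steps until it hits the stop.

Call:
apply_moves(steps=[[[0.02, 0.035, 0], [0, 0, 0], 0], [[0.03, 0.06, 0], [0, 0, 0], 0], [[0.03, 0.06, 0], [0, 0, 0], 0], [[0.03, 0.06, 0], [0, 0, 0], 0]])

```text
time: 10.05
eef_pos: [0.5348, 0.0196, 0.1497]
orientation: [0.0, 0.844, 0.536, -0.0]
ft_force: [-1.3, -7.6, 7.8]
grip_width: 0.005
grip_force: 5.0
```

```bash
python3 - <<'E'
from h import *
print(st())
E
```

```text
(10.05, array([-0.075 , -0.0332,  0.0147]), array([ 2.04, -7.41,  7.75]))
```

Call:
apply_moves(steps=[[[0.02, 0.04, 0], [0, 0, 0], 0], [[0.035, 0.07, 0], [0, 0, 0], 0], [[0.035, 0.07, 0], [0, 0, 0], 0]])

```text
time: 10.42
eef_pos: [0.5349, 0.0199, 0.1497]
orientation: [0.001, 0.844, 0.536, -0.002]
ft_force: [-6.8, -21.6, 11.0]
grip_width: 0.003
grip_force: 12.0
```

```bash
python3 - <<'E'
from h import *
print(st())
E
```

```text
(10.425, array([-0.075 , -0.0328,  0.0147]), array([  3.08, -22.4 ,  11.02]))
```

It is on the hard stop, about 25 mm beyond the earlier block at 5 mm, so the pin is home. Now back off and lift.

Call:
apply_moves(steps=[[[-0.05, -0.1, 0], [0, 0, 0], 0], [[-0.14, -0.29, 0], [0, 0, 0], 0], [[-0.14, -0.29, 0.15], [0, 0, 0], 0], [[-0.14, -0.29, 0.4], [0, 0, 0], 0], [[-0.14, -0.29, 1.0], [0, 0, 0], 0], [[-0.14, -0.29, 2.2], [0, 0, 0], 0], [[-0.14, -0.29, 4], [0, 0, 0], 0], [[-2, -2, 6], [0, 0, 0], 0], [[-4, -4, 6], [0, 0, 0], 0], [[-4, -4, 6], [0, 0, 0], 0]])

```text
time: 11.68
eef_pos: [0.4338, -0.0791, 0.301]
orientation: [0.001, 0.845, 0.535, 0.0]
ft_force: [0.2, 0.2, 0.1]
grip_width: 0.005
grip_force: 0.0
```

```bash
python3 - <<'E'
from h import *
print(st())
im=camera("scene")[:,:,::-1];u=proj("scene",tow([[-.03,0,.03]]))[0].astype(int)
cv2.imwrite("pics/end.png",cv2.resize(im[u[1]-55:u[1]+55,u[0]-70:u[0]+70],None,fx=5,fy=5,interpolation=cv2.INTER_CUBIC))
E
```

```text
(11.675, array([-0.1241, -0.1656,  0.166 ]), array([0.09, 0.25, 0.1 ]))
```

View pics/end.png

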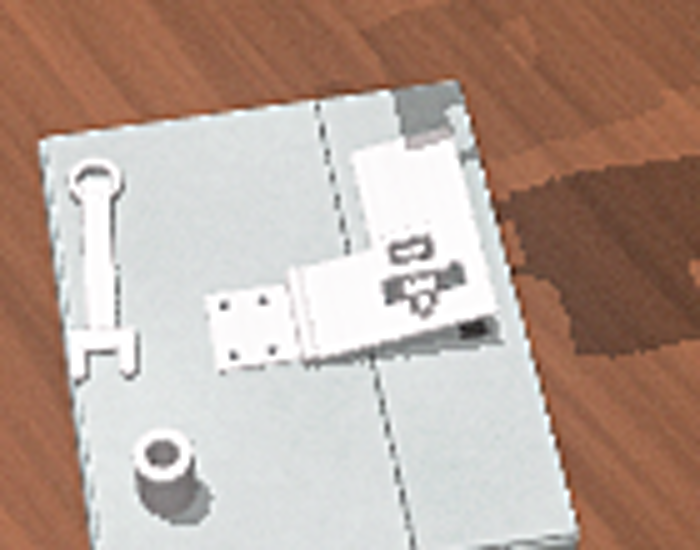

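The picture shows the hasp staying down, with the pin's tab against the lug (410,250), the pin through the staple (425,290), and the socket and wrench unmoved. I'll hand the job in.

```bash
python3 -c "
from plant import order
print(order.hand_in())"
```

```text
the job is handed in; nothing more can be done
None
```

The chest is locked and the job is handed in (verdict not shown): the hasp stays shut on the pin, which is home against its stop; the highest force I read was about 30 N, and the last picture shows the socket and wrench unmoved.

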